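# Clear the board preheater plate of scrap chips

### The arm

A 6-joint arm with a two-finger parallel gripper is mounted at the origin on the work surface. World frame = base frame: x ahead of the robot, y to its left, z up, the work surface at z = 0. Lengths are in mm, angles in rad, forces in N, time in s.
With the tool pointing down it reaches from about 350 to 975 mm from the base axis. Payload 7.1 kg.
Tool frame: the origin (TCP) lies midway between the tips of the shut fingers; the grasp point (between the pads) lies 19 mm behind it; z points along the fingers, y is the line along which they close (so a half turn about z gives the same grasp; the last joint's range is limited). The gripper opens to 88 mm and grips with 3 to 60 N. Pads are 20 mm wide; open, the fingers measure 115 mm over their backs; the gripper's body (75 mm by 178 mm) begins 61 mm behind the grasp point.
Start: joints at [1.083, 0.423, 1.63, -0, 1.089, -0.019], TCP at [282.352, 557.568, 222.675] pointing down, gripper open.
Joint ranges: [-3, 3], [-0.9, 2.11], [0.09, 2.58], [-1.31, 4.45], [0.11, 2.69], [-2.54, 2.54]. Speed limits (rad/s): [2.39, 2.39, 3.01, 3.14, 3.14, 3.14].

### API

Orientations are given as a rotation vector (axis times angle).
In Python, from workcell import get_obs, get_image, camera_params, close_job gives the robot as it stands.
- The arm moves only by the shell command python3 -m creep 'ROWS' [OPENING]. ROWS is a JSON object of lists of equal length, an entry for each row: "delta_pos": the shift along the tool's x, y, z in m, a list of three; "twist": the turn, a rotation vector about the tool's x, y, z in degrees, a list of three. A call has 1 to 20 rows; each row shifts and turns the commanded pose from where the row before left it, along the tool's axes as they then stand; what a row does not reach is not made up. A row lasts 1/12 s, in which the tool goes at most 41.7 mm and 7.16 degrees, less where a joint would pass 70% of its speed; a pose out of reach is approached as far as the arm can. A call with a gripper value outside its range is refused whole. OPENING is the opening, from 0 (shut) to 1 (fully open), set as the call begins (- or left out, the last holds). The fingers move at their own pace and stop on an object; the grip force is fixed at half the most. Time passes only in rows, so rows that do not move let the fingers close. It gives the time, the measured TCP pose, the force, the opening and the grip force at its end, in the units of the state.
- get_obs(): the state, without advancing time (a new reading comes with each control period).
- get_image(name): name is "scene" or "top" or "wrist"; returns (picture, depth): 480x640x3 uint8, red, green, blue; 480x640 float32, mm along the optical axis (not along the pixel's ray), 0 where there is no reading.
- camera_params(name): a dict with "camera_matrix" (3x3 intrinsics, pixels), "extrinsics" (4x4, takes a point from camera to world coordinates). Camera axes: x right, y down, z forward; pixel columns grow to the right and rows downward; lengths in mm; the calibration is good to about 2 mm. A picture is of the moment at which its call begins: read the wrist's pose just before it. camera_params takes no time and is no camera call; for the wrist camera it gives the pose at the moment of the call.
- close_job(): hands the job in; it is judged then, once.
The state is a dict: "t": time; "qpos": joint angles; "qvel": joint speeds; "joint_torque": joint torques, N m; "ee_pos": TCP position; "orientation": TCP orientation; "ft_force": force on the tool from outside, world axes, zero at the start; "moment": the same for the moment, N m; "width": finger opening in mm; "grasp_force": force on a finger pad.
Only numpy, scipy, OpenCV 4.12 (cv2) and the standard library are available. Lean on these libraries where they do the work, as an engineer would, in place of code of your own. Each camera call takes 0.05 s, during which the arm holds its last target. There are 200 camera calls.

### The job

The board preheater's plate needs clearing for the next board: first lift the copper coil off its post and set it down gently, flat, in the middle of the blue mat. Then take the red scraper block and, holding it flat on the plate, wipe all four loose chips off the plate into the yellow tray beside it, without touching the chips with the fingers or arm. Finally stand the scraper back upright in the middle of its green pad, and leave the other things on the bench where they are.

Things in the scene. Friction and masses are not known exactly. Their poses are not given: they have to be found in the camera images.
- preheater: board preheater: fixed blue box with a flat bare metal top plate, 250 (x) x 230 (y) mm, top 50 mm above the bench. Origin: centre of its underside. On its +x half, 80 mm from the centre, stands the coil's upright post. The yellow tray stands against its +y or its -y side (it varies), a closed grey parts box (34 mm tall) against the other
- plate_mid (a point): point on the plate's top surface (50 mm above the bench), 30 mm from the plate's centre towards -x of the preheater: middle of the area where the chips lie (they lie within 75 mm of it in the preheater's x and y); axes as the preheater's
- post_tip (a point): top of the post, 65 mm above the plate: shaft 18 mm diameter and 45 mm long, on a shoulder 28 mm diameter and 20 mm high
- coil: copper coil on a black bobbin: lower flange 110, winding 104, upper flange 72 mm diameter, 35 mm tall; white core sleeve, 40 mm diameter, stands 36 mm above that (71 mm in all; grip it there). Bore 26 mm. Origin: centre of its underside; z along the bore. Starts on the post's shoulder, 20 mm above the plate, overhanging the chips; 45 mm of lift frees it
- mat: blue square mat fixed on the bench, 150 x 150 x 3 mm, where the coil goes. Origin: centre of its underside
- scraper: red scraper block: foot 150 (x) x 34 (y) x 24 mm with a black rubber sole; along its top a grip rib 100 (x) x 20 (y) mm, from 24 to 74 mm height. Origin: centre of its underside; z up. At the start it stands upright on the green pad
- pad: green pad fixed on the bench, 190 (x) x 90 (y) x 3 mm, the scraper's place. Origin: centre of its underside
- tray: open yellow scrap tray fixed against one side of the preheater, 220 (x) x 115 (y) x 34 mm, walls and floor 4 mm; its rim is 16 mm lower than the plate. Origin: centre of its underside
- chip1: black power module 60 x 28 x 8 mm; one of four loose scrap pieces lying on the plate. Origin: centre of its underside; x along its length, z up when flat as at the start
- chip2: black power module 60 x 28 x 8 mm; one of four loose scrap pieces lying on the plate. Origin: centre of its underside; x along its length, z up when flat as at the start
- chip3: blue circuit-board off-cut 60 x 22 x 6 mm; one of four loose scrap pieces lying on the plate. Origin: centre of its underside; x along its length, z up when flat as at the start
- chip4: blue circuit-board off-cut 60 x 22 x 6 mm; one of four loose scrap pieces lying on the plate. Origin: centre of its underside; x along its length, z up when flat as at the start
- cleaner: white cleaner bottle, 60 mm diameter, 150 mm tall; a bystander, to be left alone. Origin: its underside
- flux_jar: amber jar with black lid, 56 mm diameter, 50 mm tall; a bystander, to be left alone. Origin: its underside
- screwdriver: screwdriver with orange handle lying on the bench; a bystander, to be left alone. Origin: its underside
- multimeter: yellow multimeter lying flat, 180 x 85 x 35 mm; a bystander, to be left alone. Origin: its underside
- heatsink: finned aluminium heat sink, 60 x 40 x 22 mm, lying on the closed grey parts box (34 mm tall) on the preheater's other side; a bystander, to be left alone. Origin: its underside
Not all that is in view belongs to the job. Of the things that look like the scraper, the middle-sized one is meant.

How it is judged:
By the outcome, as a careful person would: the job done as asked, in the order asked, and still so for the second after the job is handed in, with the robot touching nothing.
It also fails if it takes over 72 s, if anything falls off the work surface, if the arm or the gripper's body presses on something with over 40 N, if the wrist force passes 120 N, or if a joint passes its speed limit or range.

## Working session

There is one attempt and no reset: what is moved stays moved. The work goes in short steps, Python scripts to look and compute and a shell command to move; the robot and the scene stay as the last step left them, time stands still between calls to the robot, and variables do not carry over. Pictures are saved under pics/ and viewed, at most 12 in all, crops included, and the job is handed in when it is done.

```bash
ls; mkdir -p pics; cat > h.py <<'E'
import numpy as np,cv2
from workcell import get_obs,get_image,camera_params
def grab(n):
    p=camera_params(n); im,d=get_image(n); return im,d,np.array(p['camera_matrix']),np.array(p['extrinsics'])
def pts(d,K,E):
    v,u=np.mgrid[:480,:640]; r=np.stack([(u-K[0,2])/K[0,0],(v-K[1,2])/K[1,1],np.ones_like(u)],-1)*d[...,None]
    return r@E[:3,:3].T+E[:3,3]
def ray(u,v,z,K,E):
    r=E[:3,:3]@np.linalg.inv(K)@[u,v,1.]; return E[:3,3]+r*(z-E[2,3])/r[2]
E
python3 - <<'E'
from h import *
for n in ('top','scene'):
    im,d,K,E=grab(n); np.savez(n+'0.npz',im=im,d=d,K=K,E=E); cv2.imwrite(f'pics/{n}0.png',im[...,::-1]); print(n,K.round(1).tolist(),E.round(3).tolist())
print(get_obs())
E
```

```text
pics
top [[587.5, 0.0, 322.2], [0.0, 587.5, 243.7], [0.0, 0.0, 1.0]] [[-0.006, -0.99, 0.141, 265.954], [-1.0, 0.005, -0.008, -30.975], [0.007, -0.141, -0.99, 1676.135], [0.0, 0.0, 0.0, 1.0]]
scene [[494.7, 0.0, 317.3], [0.0, 494.7, 243.3], [0.0, 0.0, 1.0]] [[-0.557, 0.511, -0.655, 1297.991], [0.831, 0.34, -0.441, 521.116], [-0.002, -0.79, -0.613, 866.175], [0.0, 0.0, 0.0, 1.0]]
{'t': 0.1, 'qpos': array([ 1.08301385e+00,  4.23815740e-01,  1.63058928e+00,  2.11254947e-06,
        1.08856871e+00, -1.89953234e-02]), 'qvel': array([-0.00089616, -0.00116267,  0.00042909, -0.00033264,  0.00055939,
        0.0002074 ]), 'joint_torque': array([ 2.26028970e-05, -5.45615923e+01, -2.74325538e+01,  6.44340017e-02,
        1.88108889e-02, -9.40474638e-05]), 'ee_pos': array([282.1236104 , 557.15613842, 221.95692033]), 'orientation': array([-7.29565411e-01, -3.05534740e+00,  2.09914165e-03]), 'ft_force': array([-0.34488839,  0.23725758, -0.39360922]), 'moment': array([ 0.02816552, -0.01312625, -0.03154336]), 'grasp_force': 0.0, 'width': 87.94459172127732}
```

View pics/top0.png

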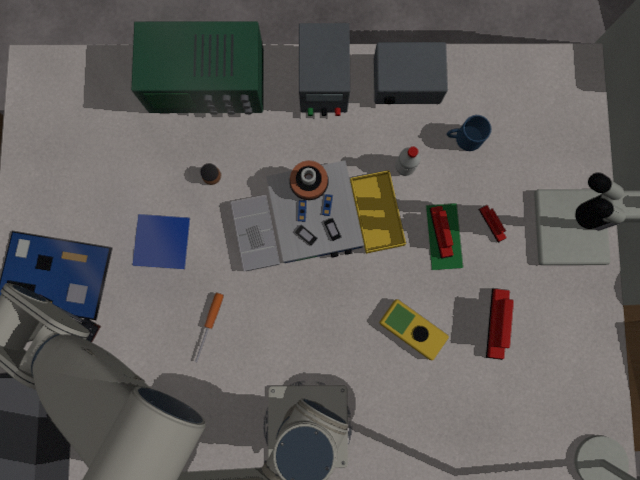

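View pics/scene0.png

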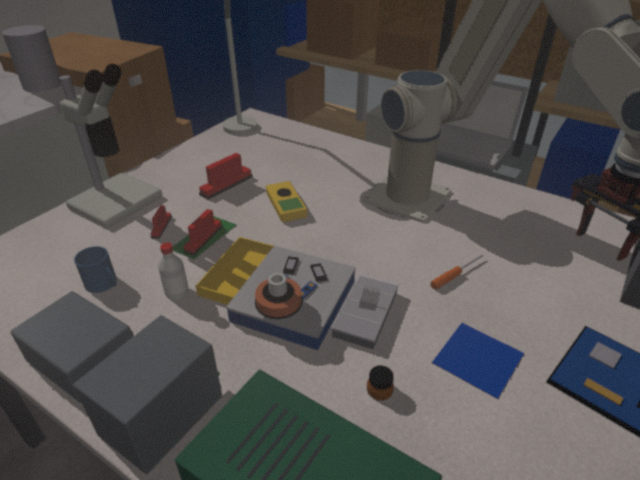

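Top view: the scraper candidates are the red one on the green pad (441,232), a small one (492,224) and a large one (499,324). The one on the pad is the middle-sized one. For the mat, the plain blue square is at (161,242), while the blue one at (55,275) is a circuit board. The coil is at (309,180). The tray is on the preheater's right (-y) side at (378,212) and the grey box is at (255,232). The scene view shows the same: scraper (205,232), coil (278,293), mat (478,358).

```bash
cat > m.py <<'E'
from h import *
Z={n:np.load(n+'0.npz') for n in('top','scene')}
def hsv(im): return cv2.cvtColor(im,cv2.COLOR_RGB2HSV)
def rect(P2):
    (c,s,a)=cv2.minAreaRect(P2.astype(np.float32)); 
    if s[0]<s[1]: s=(s[1],s[0]);a+=90
    return np.round(c,1),np.round(s,1),round((a+90)%180-90,1)
R={'mat':((105,120,60),(130,255,255)),'pad':((50,120,30),(85,255,255)),'tray':((22,130,60),(32,255,255)),'red':((0,170,60),(4,255,255)),'orange':((5,120,50),(12,255,255))}
roi={'top':{'mat':(125,205,195,275),'pad':(420,195,470,275),'tray':(345,165,410,255),'red':(420,195,462,265),'orange':(285,155,335,205)},
'scene':{'mat':(425,315,530,400),'pad':(165,205,240,260),'tray':(190,230,275,310),'red':(180,205,222,252),'orange':(250,265,310,320)}}
for n,z in Z.items():
    im,d,K,E=z['im'],z['d'],z['K'],z['E'];P=pts(d,K,E);H=hsv(im)
    for k,(lo,hi) in R.items():
        a,b,c,e=roi[n][k];m=np.zeros((480,640),np.uint8);m[b:e,a:c]=cv2.inRange(H,lo,hi)[b:e,a:c]
        m=(m>0)&(d>0);q=P[m]
        print(n,k,m.sum(),'z',np.percentile(q[:,2],[2,50,98]).round(1),*rect(q[:,:2]))
        if k=='red':
            t=q[q[:,2]>np.percentile(q[:,2],95)-8];print('  rib',t[:,2].mean().round(1),*rect(t[:,:2]))
    # region around coil / plate
    a,b,c,e=(255,155,370,265) if n=='top' else (225,240,360,350)
    q=P[b:e,a:c].reshape(-1,3);ok=d[b:e,a:c].ravel()>0;q=q[ok]
    t=q[(q[:,2]>104)];print(n,'post/sleeve top',len(t),t[:,2].max().round(1),[(h,int(((q[:,2]>h)&(q[:,2]<h+5)).sum()))for h in range(40,160,5)])
    s=q[q[:,2]>130];print(' sleeve',*rect(s[:,:2]),s[:,2].mean())
    p=q[abs(q[:,2]-50)<5];print(' plate',*rect(p[:,:2]),np.median(p[:,2]))
E
python3 m.py
```

```text
top mat 2177 z [-4.4  4.1 11.9] [513.5 418.3] [148.2 147.6] -4.6
top pad 1103 z [-4.9  4.  12.3] [ 523.6 -396.4] [187.9  88.7] 3.7
top tray 3084 z [-3.3  5.9 37.5] [ 596.4 -202.7] [224.8 114.7] 11.3
top red 463 z [19.1 35.8 83.8] [ 535.  -384.2] [144.8  31.7] 10.3
  rib 79.0 [ 535.  -385.2] [99.1 19.4] 10.7
top orange 593 z [ 87.4 101.6 109.7] [670.1  -6.7] [102.2  99.7] 30.9
top post/sleeve top 553 151.2 [(40, 494), (45, 1843), (50, 2587), (55, 1074), (60, 266), (65, 35), (70, 38), (75, 37), (80, 13), (85, 17), (90, 35), (95, 181), (100, 415), (105, 258), (110, 59), (115, 19), (120, 16), (125, 8), (130, 16), (135, 35), (140, 48), (145, 16), (150, 2), (155, 0)]
 sleeve [671.3  -6.6] [37.8 37.6] 89.8 140.4473046150671
 plate [586.6   6.6] [301.7 253.8] -78.7 50.63419845186536
scene mat 3535 z [-2.1  1.3  4.6] [519.3 420.3] [151.  147.5] -4.5Traceback (most recent call last):
  File "m.py", line 16, in <module>
    print(n,k,m.sum(),'z',np.percentile(q[:,2],[2,50,98]).round(1),*rect(q[:,:2]))
                          ~~~~~~~~~~~~~^^^^^^^^^^^^^^^^^^
    return _quantile_unchecked(
        a, q, axis, out, overwrite_input, method, keepdims, weights)
    return _ureduce(a,
                    func=_quantile_ureduce_func,
    ...<5 lines>...
                    overwrite_input=overwrite_input,
                    method=method)
    r = func(a, **kwargs)
    result = _quantile(arr,
                       quantiles=q,
    ...<2 lines>...
                       out=out,
                       weights=wgt)
    slices_having_nans = np.isnan(arr[-1, ...])
                                  ~~~^^^^^^^^^
IndexError: index -1 is out of bounds for axis 0 with size 0
```

```bash
sed -i "s/'pad':((50,120,30)/'pad':((45,80,12)/; s/'red':((0,170,60)/'red':((0,150,40)/" m.py
sed -i "s/^        print(n,k,m.sum()/        if m.sum()<20: print(n,k,'few'); continue\n        print(n,k,m.sum()/" m.py
cat >> m.py <<'E'
zs={'mat':3,'pad':3}
for n,z in Z.items():
    K,E=z['K'],z['E'];H=hsv(z['im'])
    for k,h in zs.items():
        a,b,c,e=roi[n][k];v,u=np.nonzero(cv2.inRange(H,*R[k])[b:e,a:c]);q=np.array([ray(x+a,y+b,h,K,E)[:2] for x,y in zip(u,v)])
        print(n,k,'ray',*rect(q))
b=cv2.resize(Z['top']['im'][150:270,240:480],None,fx=3.3,fy=3.3,interpolation=cv2.INTER_CUBIC)
cv2.imwrite('pics/crop.png',b[...,::-1])
E
python3 m.py
```

```text
top mat 2177 z [-4.4  4.1 11.9] [513.5 418.3] [148.2 147.6] -4.6
top pad 1178 z [-4.9  4.  12.5] [ 524.  -396.7] [189.   91.5] 3.3
top tray 3084 z [-3.3  5.9 37.5] [ 596.4 -202.7] [224.8 114.7] 11.3
top red 566 z [14.7 42.7 83.2] [ 534.5 -384.3] [145.8  31.7] 10.3
  rib 78.8 [ 534.9 -384.4] [99.  19.8] 9.8
top orange 593 z [ 87.4 101.6 109.7] [670.1  -6.7] [102.2  99.7] 30.9
top post/sleeve top 553 151.2 [(40, 494), (45, 1843), (50, 2587), (55, 1074), (60, 266), (65, 35), (70, 38), (75, 37), (80, 13), (85, 17), (90, 35), (95, 181), (100, 415), (105, 258), (110, 59), (115, 19), (120, 16), (125, 8), (130, 16), (135, 35), (140, 48), (145, 16), (150, 2), (155, 0)]
 sleeve [671.3  -6.6] [37.8 37.6] 89.8 140.4473046150671
 plate [586.6   6.6] [301.7 253.8] -78.7 50.63419845186536
scene mat 3535 z [-2.1  1.3  4.6] [519.3 420.3] [151.  147.5] -4.5
scene pad 83 z [-2.2  1.4  3.9] [ 527.2 -386.8] [181.5  67.8] 1.9
scene tray 1357 z [-0.8  3.6 32.6] [ 601.  -207.7] [226.1 102.9] 12.8
scene red 76 z [22.1 74.6 78.3] [ 534.4 -380.6] [128.   19.4] 11.4
  rib 75.6 [ 543.3 -379.9] [96.9 16.5] 10.8
scene orange 372 z [ 83.3  99.4 102.5] [ 6.812e+02 -2.000e-01] [98.4 96. ] -49.2
scene post/sleeve top 475 142.4 [(40, 237), (45, 3813), (50, 909), (55, 354), (60, 2), (65, 18), (70, 136), (75, 68), (80, 73), (85, 79), (90, 76), (95, 374), (100, 461), (105, 77), (110, 27), (115, 43), (120, 42), (125, 47), (130, 51), (135, 93), (140, 36), (145, 0), (150, 0), (155, 0)]
 sleeve [677.7  -3.8] [38.5 38.4] -70.1 136.96980085770207
 plate [592.    3.4] [281.1 256.3] -79.0 48.493683684133146
top mat ray [513.4 418.7] [147.1 146.4] -4.4
top pad ray [ 523.7 -396.5] [188.   89.3] 3.3
scene mat ray [520.2 420.7] [146.4 145.4] 85.6
scene pad ray [ 528.7 -386. ] [179.7  66.9] 1.5
```

View pics/crop.png

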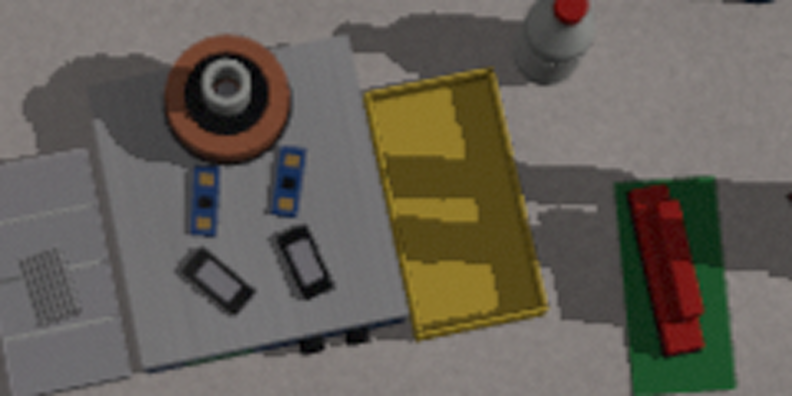

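The crop shows the coil on its post at crop (227,95), two blue chips at (205,200) and (288,180), two black chips at (216,280) and (303,262), the tray at (455,205), and the middle-sized red scraper on the green pad at (668,270). The choice of scraper stands. Next I move above the coil.

```bash
python3 -m creep '{"delta_pos":[[-0.0301,-0.01635,-0.0049],[-0.0301,-0.01635,-0.0049],[-0.0301,-0.01635,-0.0049],[-0.0301,-0.01635,-0.0049],[-0.0301,-0.01635,-0.0049],[-0.0301,-0.01635,-0.0049],[-0.0301,-0.01635,-0.0049],[-0.0301,-0.01635,-0.0049],[-0.0301,-0.01635,-0.0049],[-0.0301,-0.01635,-0.0049],[-0.0301,-0.01635,-0.0049],[-0.0301,-0.01635,-0.0049],[-0.0301,-0.01635,-0.0049],[-0.0301,-0.01635,-0.0049],[-0.0301,-0.01635,-0.0049],[-0.0301,-0.01635,-0.0049],[-0.0301,-0.01635,-0.0049],[-0.0301,-0.01635,-0.0049],[-0.0301,-0.01635,-0.0049],[-0.0301,-0.01635,-0.0049]],"twist":[[0,0,0],[0,0,0],[0,0,0],[0,0,0],[0,0,0],[0,0,0],[0,0,0],[0,0,0],[0,0,7],[0,0,0],[0,0,0],[0,0,0],[0,0,0],[0,0,0],[0,0,0],[0,0,0],[0,0,0],[0,0,0],[0,0,0],[0,0,-7]]}' 1; python3 -c "
from h import *
p=camera_params('wrist');print(np.round(p['extrinsics'],3),np.round(p['camera_matrix'],1));print(get_obs()['qpos'])"
```

```text
t: 1.77
ee_pos: [632.6, -31.6, 320.5]
orientation: [-0.731, -3.055, 0.0]
ft_force: [0.2, 0.1, -0.1]
width: 87.9
grasp_force: 0.0
[[ 4.53000e-01  8.51000e-01  2.67000e-01  5.59772e+02]
 [ 8.92000e-01 -4.32000e-01 -1.35000e-01  5.90400e+00]
 [ 0.00000e+00  3.00000e-01 -9.54000e-01  4.82681e+02]
 [ 0.00000e+00  0.00000e+00  0.00000e+00  1.00000e+00]] [[368.5   0.  318.9]
 [  0.  368.5 247.9]
 [  0.    0.    1. ]]
[-6.87157040e-02  3.45248559e-01  1.51366869e+00  1.05234024e-04
  1.28342955e+00 -1.16990498e+00]
```

```bash
python3 -m creep '{"delta_pos":[[0,0,0],[0,0,0],[0,0,0],[0,0,0],[0,0,0],[0,0,0],[0,0,0],[0,0,0],[0,0,0],[0,0,0],[0,0,0],[0,0,0],[0,0,0],[0,0,0],[0,0,0],[0,0,0],[0,0,0],[0,0,0],[0,0,0],[0,0,0]],"twist":[[0,0,7],[0,0,7],[0,0,7],[0,0,7],[0,0,7],[0,0,7],[0,0,7],[0,0,7],[0,0,7],[0,0,7],[0,0,7],[0,0,7],[0,0,7],[0,0,7],[0,0,7],[0,0,7],[0,0,7],[0,0,7],[0,0,7],[0,0,7]]}'
python3 -m creep '{"delta_pos":[[0,0,0],[0,0,0],[0,0,0],[0,0,0]],"twist":[[0,0,6.55],[0,0,6.55],[0,0,0],[0,0,0]]}'
cat > w.py <<'E'
from h import *
import sys
o=get_obs();im,d,K,E=grab('wrist');np.savez(sys.argv[1]+'.npz',im=im,d=d,K=K,E=E);cv2.imwrite(f'pics/{sys.argv[1]}.png',im[...,::-1])
print(o['ee_pos'].round(1),o['orientation'].round(3),o['qpos'].round(2),E.round(3).tolist())
P=pts(d,K,E)
hh=[(h,int(((P[...,2]>h)&(P[...,2]<h+5)&(d>0)).sum())) for h in range(-10,200,10)];print(hh)
E
python3 w.py w1
```

```text
t: 3.43
ee_pos: [632.0, -29.9, 320.2]
orientation: [-3.122, -0.35, 0.002]
ft_force: [0.0, 0.6, 0.1]
width: 87.6
grasp_force: 0.0
t: 3.77
ee_pos: [632.1, -29.9, 320.3]
orientation: [-3.142, -0.006, 0.001]
ft_force: [-0.5, -0.6, 0.0]
width: 88.0
grasp_force: 0.0
[632.1 -29.9 320.3] [-3.142e+00 -6.000e-03  1.000e-03] [-0.07  0.34  1.52  0.    1.28  1.5 ] [[0.004, -0.954, -0.3, 715.876], [-1.0, -0.004, -0.001, -29.533], [-0.0, 0.3, -0.954, 482.328], [0.0, 0.0, 0.0, 1.0]]
[(-10, 0), (0, 86441), (10, 1083), (20, 1222), (30, 9350), (40, 588), (50, 13248), (60, 377), (70, 771), (80, 171), (90, 342), (100, 5522), (110, 572), (120, 179), (130, 75), (140, 772), (150, 412), (160, 0), (170, 0), (180, 0), (190, 0)]
```

View pics/w1.png

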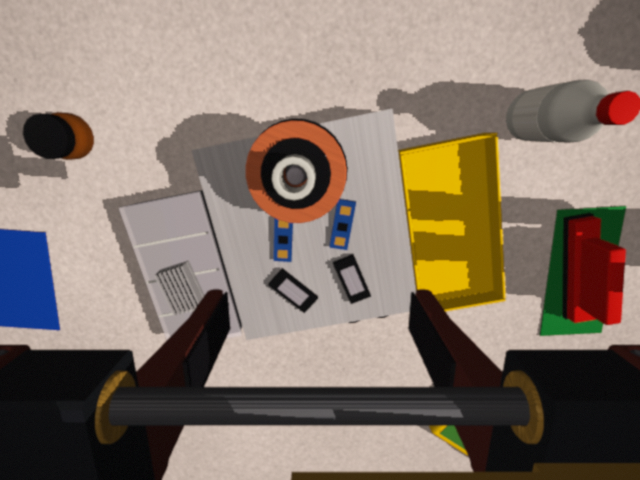

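Wrist view: the sleeve is at (294,176), the four chips are at (283,240), (342,224), (293,290) and (351,278), the tray at (452,225), the pad and scraper at (590,275), and part of the mat at the left (20,280). Next I measure these.

```bash
cat > m2.py <<'E'
from h import *
import sys
z=np.load(sys.argv[1]+'.npz');im,d,K,E=z['im'],z['d'],z['K'],z['E'];P=pts(d,K,E);H=cv2.cvtColor(im,cv2.COLOR_RGB2HSV)
def rect(q):
    (c,s,a)=cv2.minAreaRect(q[:,:2].astype(np.float32))
    if s[0]<s[1]: s=(s[1],s[0]);a+=90
    return np.round(c,1),np.round(s,1),round((a+90)%180-90,1)
zz=P[...,2];ok=d>0
def blobs(m,amin=60):
    n,l,s,_=cv2.connectedComponentsWithStats(cv2.morphologyEx(m.astype(np.uint8),cv2.MORPH_OPEN,np.ones((2,2),np.uint8)))
    return [(s[i],l==i) for i in range(1,n) if s[i][4]>amin]
def rep(name,m,amin=60,plane=None):
    for s,b in blobs(m&ok,amin):
        q=P[b]; h=np.median(q[:,2])
        if plane is not None: 
            v,u=np.nonzero(b); q=np.array([ray(x,y,plane,K,E) for x,y in zip(u,v)])
        print(name,s[:2],s[4],'z',h.round(1),*rect(q))
up=np.zeros(zz.shape,bool);up[:330]=1
rep('sleeve',(zz>130)&(zz<165)&up)
sl=(zz>135)&(zz<165)&up
near=np.hypot(P[...,0]-680,P[...,1])<70
rep('coilorange',(H[...,0]<14)&(H[...,1]>120)&(zz>85)&(zz<115)&up,300)
rep('plate',(abs(zz-50)<4)&up&(H[...,1]<60),2000)
inp=(P[...,0]>450)&(P[...,0]<720)&(abs(zz-55)<9)&up
rep('bluechip',inp&(H[...,0]>100)&(H[...,0]<130)&(H[...,1]>100))
rep('black',inp&(H[...,2]<60),60)
rep('tray',(H[...,0]>20)&(H[...,0]<34)&(H[...,1]>130)&up&(zz<45),500)
rep('traywall',(H[...,0]>20)&(H[...,0]<34)&(H[...,1]>130)&up&(zz>28)&(zz<42),100)
rep('pad',(H[...,0]>45)&(H[...,0]<85)&(H[...,1]>80)&up,300,3)
red=((H[...,0]<8)|(H[...,0]>174))&(H[...,1]>150)&(P[...,1]<-250)&(P[...,0]<640)
rep('red',red&up,100);rep('rib',red&up&(zz>66),100)
rep('mat',(H[...,0]>100)&(H[...,0]<130)&(H[...,1]>120)&(abs(zz-3)<15),300,3)
E
python3 m2.py w1
```

```text
sleeve [596  91] 1261 z 149.5 [ 726.7 -227.2] [395.7  35. ] -84.8
sleeve [273 157] 910 z 140.5 [683.   -7.4] [69.1 38.9] -4.6
coilorange [247 121] 4415 z 100.9 [668.8  -8.7] [115.1 103.9] 9.7
plate [192 110] 25619 z 49.9 [582.1 -29.8] [279.1 240.5] 11.4
bluechip [331 201] 608 z 55.8 [648.  -54.8] [140.5  34.8] 6.5
bluechip [275 222] 470 z 55.8 [640.3   1.8] [161.2  28.3] -12.5
black [ 24 128] 1196 z 49.8 [716.2 145.7] [348.5  36.2] -84.2
black [339 224] 66 z 56.2 [607.4 -58.7] [9.7 9.7] -89.5
black [280 237] 66 z 56.6 [591.  12.] [9.8 9.5] 87.3
black [334 256] 525 z 57.8 [608.9 -48.9] [215.2  31.2] 18.5
black [270 270] 543 z 57.7 [604.4   0.8] [223.4  58.9] -0.4
tray [400 134] 15216 z 4.2 [ 599.8 -165.8] [282.7 219.6] 11.7
traywall [400 134] 1862 z 33.2 [ 600.  -165.2] [281.4 219.5] 11.5
pad [542 207] 3182 z 2.9 [ 529.5 -396.1] [183.5  89.7] 3.4
red [567 216] 5231 z 46.1 [ 619. -276.] [514.5 126.1] 54.8
rib [600 247] 1680 z 76.2 [ 617.2 -271.8] [515.8  95.8] 58.2
mat [  0 230] 5142 z 2.8 [513.6 386.4] [148.3  86.9] -4.3
```

```bash
sed -i 's/        q=P\[b\]; h/        b=b\&m\&ok; q=P[b]; h/' m2.py; python3 m2.py w1; python3 - <<'E'
import numpy as np,cv2
from h import *
z=np.load('w1.npz');P=pts(z['d'],z['K'],z['E']);im=z['im']
# sleeve ring: ellipse of bright ring
g=cv2.cvtColor(im,cv2.COLOR_RGB2GRAY)[140:215,255:335];m=(g>140).astype(np.uint8)
c=max(cv2.findContours(m,cv2.RETR_EXTERNAL,cv2.CHAIN_APPROX_NONE)[0],key=cv2.contourArea);e=cv2.fitEllipse(c);print(e)
print(ray(e[0][0]+255,e[0][1]+140,141,z['K'],z['E']))
E
```

```text
sleeve [596  91] 1261 z 149.5 [ 736.4 -286.2] [27.2 27.2] 17.7
sleeve [273 157] 910 z 140.7 [675.   -6.3] [38.5 37.7] -2.0
coilorange [247 121] 4415 z 100.9 [675.2  -6.6] [101.8 100.7] -3.1
plate [192 110] 25619 z 49.9 [595.7 -21.7] [249.2 229.9] 11.4
bluechip [331 201] 608 z 55.9 [610.5 -58.1] [58.6 20.3] -8.7
bluechip [275 222] 470 z 55.9 [589.2  13.4] [48.1 20.3] -3.0
black [ 24 128] 1196 z 49.9 [702.4 278. ] [48.6 32.8] -89.7
black [339 224] 66 z 56.4 [608.2 -58.1] [8.5 8.1] -88.9
black [280 237] 66 z 56.8 [591.6  12.6] [8.6 8.3] 89.8
black [334 256] 525 z 57.9 [541.2 -71. ] [59.9 26.3] 23.6
black [270 270] 543 z 57.8 [525.1   2.2] [58.6 28.1] 49.2
tray [400 134] 15216 z 4.2 [ 589.9 -211.9] [240.3 131.3] 11.3
traywall [400 134] 1862 z 33.5 [ 597.8 -202. ] [219.2 114.9] 11.4
pad [542 207] 3182 z 2.9 [ 530.3 -395.2] [181.7  88. ] 3.4
red [567 216] 5231 z 47.0 [ 545.3 -410.5] [146.1  88.9] 11.1
rib [600 247] 1680 z 76.3 [ 540.3 -383.3] [99.6 21.3] 10.9
mat [  0 230] 5142 z 2.8 [514.4 386.8] [146.8  85.4] -4.4
((38.38793182373047, 37.64972686767578), (41.652889251708984, 41.70289993286133), 144.93701171875)
[675.80871988  -6.32358425 141.        ]
```

```bash
python3 -m creep '{"delta_pos":[[0.0215,-0.0118,0],[0.0215,-0.0118,0],[0,0,0.03],[0,0,0.03],[0,0,0.03],[0,0,0.03],[0,0,0.03],[0,0,0.02],[0,0,0.014],[0,0,0.01],[0,0,0.007],[0,0,0.004],[0,0,0.003],[0,0,0],[0,0,0]],"twist":[[0,0,0],[0,0,0],[0,0,0],[0,0,0],[0,0,0],[0,0,0],[0,0,0],[0,0,0],[0,0,0],[0,0,0],[0,0,0],[0,0,0],[0,0,0],[0,0,0],[0,0,0]]}'
```

```text
t: 5.07
ee_pos: [675.9, -6.3, 113.6]
orientation: [3.142, 0.001, 0.002]
ft_force: [0.6, 0.2, 0.2]
width: 87.7
grasp_force: 0.0
```

```bash
python3 -m creep '{"delta_pos":[[0,0,0],[0,0,0],[0,0,0],[0,0,0],[0,0,0],[0,0,0],[0,0,0],[0,0,0],[0,0,0],[0,0,0]],"twist":[[0,0,0],[0,0,0],[0,0,0],[0,0,0],[0,0,0],[0,0,0],[0,0,0],[0,0,0],[0,0,0],[0,0,0]]}' 0
```

```text
t: 5.9
ee_pos: [675.3, -6.3, 112.7]
orientation: [-3.142, -0.001, 0.0]
ft_force: [0.2, -0.1, -0.5]
width: 38.8
grasp_force: 30.0
```

```bash
python3 -m creep '{"delta_pos":[[0,0,-0.002],[0,0,-0.004],[0,0,-0.006],[0,0,-0.008],[0,0,-0.01],[0,0,-0.01],[0,0,-0.01],[0,0,-0.01],[0,0,-0.01],[0,0,-0.006],[0,0,-0.003],[0,0,0],[0,0,0]],"twist":[[0,0,0],[0,0,0],[0,0,0],[0,0,0],[0,0,0],[0,0,0],[0,0,0],[0,0,0],[0,0,0],[0,0,0],[0,0,0],[0,0,0],[0,0,0]]}'; python3 w.py w2; python3 -c "
from h import *
im,d,K,E=grab('scene');cv2.imwrite('pics/s2.png',im[150:450,150:550,::-1])"
```

```text
t: 6.98
ee_pos: [675.1, -6.3, 191.5]
orientation: [-3.142, -0.001, 0.0]
ft_force: [-1.0, -0.7, -2.9]
width: 38.9
grasp_force: 30.0
[675.1  -6.3 191.5] [-3.142e+00 -1.000e-03  0.000e+00] [-0.03  0.53  1.53  0.    1.08  1.54] [[0.001, -0.954, -0.3, 758.807], [-1.0, -0.001, -0.0, -6.188], [-0.0, 0.3, -0.954, 353.591], [0.0, 0.0, 0.0, 1.0]]
[(-10, 0), (0, 86416), (10, 1631), (20, 1898), (30, 11417), (40, 635), (50, 8486), (60, 0), (70, 0), (80, 0), (90, 0), (100, 0), (110, 0), (120, 0), (130, 0), (140, 0), (150, 1272), (160, 185), (170, 294), (180, 8419), (190, 668)]
```

View pics/s2.png

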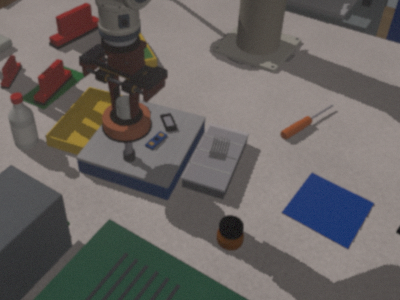

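The coil hangs straight in the gripper, clear of the post tip, with the mat empty at crop (328,210). I carry it part of the way, then look at the mat again.

```bash
python3 -m creep '{"delta_pos":[[-0.003,-0.006,0],[-0.006,-0.012,0],[-0.009,-0.018,0],[-0.012,-0.025,0],[-0.0125,-0.026,0],[-0.0125,-0.026,0],[-0.0125,-0.026,0],[-0.0125,-0.026,0],[-0.012,-0.025,0],[-0.009,-0.018,0],[-0.006,-0.012,0],[-0.005,-0.01,0],[-0.003,-0.006,0],[0,0,0],[0,0,0]],"twist":[[0,0,0],[0,0,0],[0,0,0],[0,0,0],[0,0,0],[0,0,0],[0,0,0],[0,0,0],[0,0,0],[0,0,0],[0,0,0],[0,0,0],[0,0,0],[0,0,0],[0,0,0]]}'; python3 w.py w3; python3 m2.py w3 | grep -E 'mat|coil'
```

```text
t: 8.33
ee_pos: [560.2, 229.4, 191.6]
orientation: [3.141, 0.001, 0.0]
ft_force: [0.1, -0.1, -2.6]
width: 39.0
grasp_force: 30.0
[560.2 229.4 191.6] [3.141e+00 1.000e-03 0.000e+00] [ 0.37  0.43  1.7  -0.    1.01  1.94] [[0.001, -0.954, -0.299, 643.924], [-1.0, -0.001, -0.0, 229.541], [0.0, 0.299, -0.954, 353.751], [0.0, 0.0, 0.0, 1.0]]
[(-10, 0), (0, 74965), (10, 583), (20, 1525), (30, 14055), (40, 912), (50, 21473), (60, 209), (70, 117), (80, 0), (90, 0), (100, 0), (110, 0), (120, 0), (130, 0), (140, 0), (150, 1271), (160, 194), (170, 287), (180, 9324), (190, 650)]
mat [453  71] 1032 z 14.0 [572.9  87.1] [248.4   3.7] 11.5
mat [ 48 186] 20370 z 2.9 [516.8 419. ] [148.2 147.4] 85.7
```

```bash
python3 -m creep '{"delta_pos":[[-0.001,-0.006,0],[-0.003,-0.013,0],[-0.005,-0.02,0],[-0.006,-0.026,0],[-0.006,-0.026,0],[-0.006,-0.026,0],[-0.006,-0.026,0],[-0.005,-0.022,0],[-0.003,-0.013,0.004],[-0.0014,-0.008,0.008],[-0.001,-0.0036,0.015],[0,0,0.02],[0,0,0.02],[0,0,0.02],[0,0,0.02],[0,0,0.015],[0,0,0.01],[0,0,0.005],[0,0,0],[0,0,0]],"twist":[[0,0,0],[0,0,0],[0,0,0],[0,0,0],[0,0,0],[0,0,0],[0,0,0],[0,0,0],[0,0,0],[0,0,0],[0,0,0],[0,0,0],[0,0,0],[0,0,0],[0,0,0],[0,0,0],[0,0,0],[0,0,0],[0,0,0],[0,0,0]]}'
python3 -m creep '{"delta_pos":[[0,0,0.002],[0,0,0.002],[0,0,0.001],[0,0,0],[0,0,0]],"twist":[[0,0,0],[0,0,0],[0,0,0],[0,0,0],[0,0,0]]}'
```

```text
t: 10.05
ee_pos: [517.0, 419.3, 55.0]
orientation: [-3.141, -0.001, -0.001]
ft_force: [0.0, 0.1, -2.3]
width: 39.1
grasp_force: 30.0
t: 10.47
ee_pos: [516.6, 419.3, 49.9]
orientation: [-3.141, -0.001, -0.0]
ft_force: [-0.4, -0.1, -2.2]
width: 38.7
grasp_force: 30.0
```

```bash
python3 -m creep '{"delta_pos":[[0,0,0.001],[0,0,0.001],[0,0,0.001],[0,0,0.0005],[0,0,0]],"twist":[[0,0,0],[0,0,0],[0,0,0],[0,0,0],[0,0,0]]}'
```

```text
t: 10.88
ee_pos: [516.5, 419.1, 46.0]
orientation: [3.141, 0.001, -0.0]
ft_force: [-0.2, -0.8, -3.0]
width: 38.7
grasp_force: 30.0
```

```bash
python3 -m creep '{"delta_pos":[[0,0,0.0005],[0,0,0.0005],[0,0,0]],"twist":[[0,0,0],[0,0,0],[0,0,0]]}'; python3 -m creep '{"delta_pos":[[0,0,0.0005],[0,0,0]],"twist":[[0,0,0],[0,0,0]]}'
```

```text
t: 11.13
ee_pos: [516.6, 419.3, 45.8]
orientation: [-3.142, -0.001, -0.0]
ft_force: [-1.0, -1.1, 3.8]
width: 39.0
grasp_force: 30.0
t: 11.3
ee_pos: [516.6, 419.4, 45.7]
orientation: [-3.141, -0.001, -0.0]
ft_force: [-4.1, -0.6, 7.0]
width: 39.1
grasp_force: 30.0
```

```bash
python3 -m creep '{"delta_pos":[[0,0,0],[0,0,0],[0,0,0],[0,0,0],[0,0,0],[0,0,0],[0,0,-0.005],[0,0,-0.015],[0,0,-0.03],[0,0,-0.035],[0,0,-0.04],[0,0,-0.04],[0,0,-0.02],[0,0,0],[0,0,0]],"twist":[[0,0,0],[0,0,0],[0,0,0],[0,0,0],[0,0,0],[0,0,0],[0,0,0],[0,0,0],[0,0,0],[0,0,0],[0,0,0],[0,0,0],[0,0,0],[0,0,0],[0,0,0]]}' 1; python3 w.py w4; python3 m2.py w4 | grep -E 'mat|coil'; python3 - <<'E'
from h import *
z=np.load('w4.npz');P=pts(z['d'],z['K'],z['E']);H=cv2.cvtColor(z['im'],cv2.COLOR_RGB2HSV)
q=P[(z['d']>0)&(np.hypot(P[...,0]-517,P[...,1]-419)<70)]
for a,b in((20,32),(32,36),(36,42),(60,82)):
    s=q[(q[:,2]>a)&(q[:,2]<b)]
    if len(s)>20: print(a,b,len(s),s.mean(0).round(1),np.ptp(s,axis=0).round(1))
E
```

```text
t: 12.55
ee_pos: [517.2, 419.7, 232.5]
orientation: [-3.139, -0.001, -0.005]
ft_force: [0.3, 0.4, -1.0]
width: 87.9
grasp_force: 0.0
[517.2 419.7 232.5] [-3.139e+00 -1.000e-03 -5.000e-03] [0.66 0.47 1.53 0.   1.14 2.23] [[0.001, -0.955, -0.296, 600.347], [-1.0, -0.002, 0.002, 419.377], [-0.003, 0.296, -0.955, 394.859], [0.0, 0.0, 0.0, 1.0]]
[(-10, 0), (0, 87257), (10, 20397), (20, 784), (30, 19001), (40, 510), (50, 2170), (60, 79), (70, 839), (80, 0), (90, 0), (100, 0), (110, 0), (120, 0), (130, 0), (140, 0), (150, 0), (160, 0), (170, 0), (180, 0), (190, 0)]
mat [251 139] 9865 z 2.9 [516.6 419.4] [147.6 147.4] 85.8
mat [  0 205] 19062 z 12.9 [424.9 685.7] [211.  175.7] 80.2
20 32 194 [532.8 421.   27.9] [ 99.8 102.5  11.8]
32 36 4152 [520.3 419.9  33.9] [102.7 103.1   4. ]
36 42 2291 [522.8 419.9  37.9] [82.4 84.   5.9]
60 82 1042 [517.8 419.9  72.2] [39.7 38.9 16.2]
```

The coil is flat and centred on the mat. On to the scraper.

```bash
python3 -m creep '{"delta_pos":[[0.001,0.02,0],[0.001,0.035,0],[0.001,0.041,0],[0.001,0.041,0],[0.001,0.041,0],[0.001,0.041,0],[0.001,0.041,0],[0.001,0.041,0],[0.001,0.041,0],[0.001,0.041,0],[0.001,0.041,0],[0.001,0.041,0],[0.001,0.041,0],[0.001,0.041,0],[0.001,0.041,0],[0.001,0.041,0],[0.001,0.041,0],[0.001,0.041,0],[0.001,0.041,0],[0.001,0.041,0]],"twist":[[0,0,0],[0,0,0],[0,0,0],[0,0,0],[0,0,0],[0,0,0],[0,0,0],[0,0,0],[0,0,0],[0,0,0],[0,0,0],[0,0,0],[0,0,0],[0,0,0],[0,0,0],[0,0,0],[0,0,0],[0,0,0],[0,0,0],[0,0,0]]}'; python3 -m creep '{"delta_pos":[[0,0,0],[0,0,0],[0,0,0]],"twist":[[0,0,0],[0,0,0],[0,0,0]]}'; python3 w.py w5; python3 m2.py w5 | grep -E 'pad|red|rib'
```

```text
t: 14.27
ee_pos: [535.6, -375.1, 227.4]
orientation: [-3.139, -0.001, 0.005]
ft_force: [-0.1, 0.8, -0.8]
width: 87.7
grasp_force: 0.0
t: 14.52
ee_pos: [536.0, -372.8, 227.7]
orientation: [-3.139, -0.0, 0.005]
ft_force: [0.4, 0.1, 0.3]
width: 87.8
grasp_force: 0.0
[ 536.  -372.8  227.7] [-3.139 -0.     0.005] [-0.63  0.46  1.56  0.    1.13  0.94] [[0.0, -0.953, -0.302, 620.171], [-1.0, -0.001, 0.002, -373.196], [-0.003, 0.302, -0.953, 389.565], [0.0, 0.0, 0.0, 1.0]]
[(-10, 0), (0, 96161), (10, 2893), (20, 3358), (30, 9822), (40, 1301), (50, 7017), (60, 226), (70, 390), (80, 149), (90, 99), (100, 0), (110, 0), (120, 0), (130, 0), (140, 0), (150, 0), (160, 0), (170, 0), (180, 0), (190, 0)]
pad [294 128] 9397 z 2.9 [ 527.6 -396. ] [187.8  88.2] 3.4
red [446 136] 3591 z 36.6 [ 563.8 -533.3] [109.4  23.4] 27.8
red [303 139] 4448 z 75.7 [ 539.9 -385.5] [145.   31.3] 10.9
red [182 292] 642 z 251.8 [ 548.5 -324.4] [7.  3.1] 75.9
red [418 292] 648 z 251.5 [ 548.2 -421.6] [7.7 2.8] -80.9
rib [313 170] 2488 z 76.8 [ 539.7 -384.9] [99.3 19.2] 10.9
rib [182 292] 642 z 251.8 [ 548.5 -324.4] [7.  3.1] 75.9
rib [418 292] 648 z 251.5 [ 548.2 -421.6] [7.7 2.8] -80.9
```

View pics/w5.png

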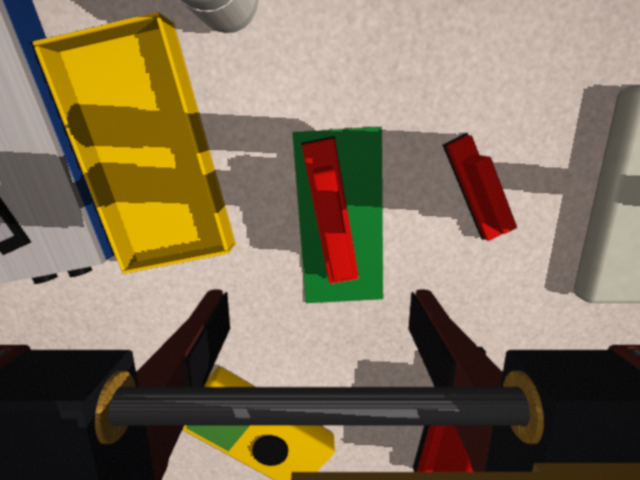

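Middle-sized scraper on the pad at (330,210), small one at (480,190), tray at (135,140), and nothing in the fingers' way. Sizes measured 145x31 for the foot and 99x19 for the rib, so this is the right block.

```bash
python3 -m creep '{"delta_pos":[[0.0038,0.0124,0],[0,0,0],[0,0,0],[0,0,0.03],[0,0,0.03],[0,0,0.03],[0,0,0.03],[0,0,0.025],[0,0,0.02],[0,0,0.012],[0,0,0],[0,0,0]],"twist":[[0,0,0],[0,0,-5.45],[0,0,-5.45],[0,0,0],[0,0,0],[0,0,0],[0,0,0],[0,0,0],[0,0,0],[0,0,0],[0,0,0],[0,0,0]]}'; python3 - <<'E'
from h import *
from scipy.spatial.transform import Rotation as R
M=R.from_rotvec(get_obs()['orientation']).as_matrix();print(M.round(4))
E
```

```text
t: 15.57
ee_pos: [541.3, -385.9, 52.7]
orientation: [-3.127, -0.301, 0.001]
ft_force: [0.5, 0.1, 1.6]
width: 87.6
grasp_force: 0.0
[[ 9.817e-01  1.907e-01 -4.000e-04]
 [ 1.907e-01 -9.817e-01  2.000e-04]
 [-3.000e-04 -3.000e-04 -1.000e+00]]
```

```bash
python3 -m creep '{"delta_pos":[[-0.001,0,0.006],[0,0,0.006],[0,0,0.004],[0,0,0.0015],[0,0,0],[0,0,0]],"twist":[[0,0,0],[0,0,0],[0,0,0],[0,0,0],[0,0,0],[0,0,0]]}'
python3 -m creep '{"delta_pos":[[0,0,0],[0,0,0],[0,0,0],[0,0,0],[0,0,0],[0,0,0],[0,0,0],[0,0,0],[0,0,0],[0,0,0],[0,0,0]],"twist":[[0,0,0],[0,0,0],[0,0,0],[0,0,0],[0,0,0],[0,0,0],[0,0,0],[0,0,0],[0,0,0],[0,0,0],[0,0,0]]}' 0
```

```text
t: 16.07
ee_pos: [540.0, -386.5, 35.3]
orientation: [3.127, 0.299, 0.0]
ft_force: [0.1, -0.6, 1.1]
width: 87.8
grasp_force: 0.0
t: 16.98
ee_pos: [539.7, -386.0, 35.1]
orientation: [-3.127, -0.299, 0.001]
ft_force: [-1.6, 0.3, -2.7]
width: 19.8
grasp_force: 30.0
```

```bash
python3 -m creep '{"delta_pos":[[0,0,-0.003],[0,0,-0.01],[0,0,-0.02],[0,0,-0.025],[0,0,-0.02],[0,0,-0.012],[0,0,0]],"twist":[[0,0,0],[0,0,0],[0,0,0],[0,0,0],[0,0,0],[0,0,0],[0,0,0]]}'
python3 -m creep '{"delta_pos":[[0.0032,-0.015,0],[0.0054,-0.025,0],[0.0075,-0.035,0],[0.0075,-0.035,0],[0.0075,-0.035,0],[0.0075,-0.035,0],[0.0075,-0.035,0],[0.0075,-0.035,0],[0.0075,-0.035,0],[0.0075,-0.035,0],[0.0075,-0.035,0],[0.0075,-0.035,0],[0.0064,-0.03,0],[0.0034,-0.0158,0],[0.0015,-0.007,0],[0,0,0],[0,0,0]],"twist":[[0,0,0],[0,0,0],[0,0,0],[0,0,0],[0,0,0],[0,0,0],[0,0,0],[0,0,0],[0,0,0],[0,0,0],[0,0,0],[0,0,0],[0,0,0],[0,0,0],[0,0,-0.4],[0,0,0],[0,0,0]]}'
python3 w.py w6; python3 m2.py w6 | grep -E 'chip|black|plate|rib'; python3 -c "
from h import *
im,d,K,E=grab('top');np.savez('t6.npz',im=im,d=d,K=K,E=E)"
```

```text
t: 17.57
ee_pos: [541.5, -387.6, 128.7]
orientation: [3.124, 0.299, 0.006]
ft_force: [0.6, -0.2, -3.5]
width: 19.7
grasp_force: 30.0
t: 18.98
ee_pos: [548.3, 66.2, 124.4]
orientation: [3.126, 0.312, -0.003]
ft_force: [-0.9, -1.9, -3.8]
width: 19.9
grasp_force: 30.0
[548.3  66.2 124.4] [ 3.126e+00  3.120e-01 -3.000e-03] [ 0.1   0.45  1.86 -0.    0.83  1.47] [[0.198, -0.935, -0.295, 630.575], [-0.98, -0.188, -0.06, 82.647], [0.0, 0.301, -0.954, 286.368], [0.0, 0.0, 0.0, 1.0]]
[(-10, 0), (0, 36532), (10, 99), (20, 370), (30, 28909), (40, 371), (50, 47084), (60, 174), (70, 559), (80, 160), (90, 237), (100, 465), (110, 1404), (120, 95), (130, 246), (140, 319), (150, 411), (160, 1445), (170, 618), (180, 511), (190, 212)]
plate [285   0] 85241 z 50.0 [616.8 -18.1] [230.6 207. ] -78.6
bluechip [491 161] 2580 z 55.9 [610.3 -57.3] [59.1 23.4] -8.5
bluechip [385 164] 2347 z 56.0 [594.   13.8] [59.4 22.6] -3.1
black [459  66] 344 z 58.8 [668.8   3.2] [24.4  7.8] 32.7
black [519 205] 244 z 56.7 [608.3 -57.8] [10.8  8.5] 82.3
black [405 209] 245 z 56.6 [592.   13.4] [10.2  8.9] 86.9
black [486 268] 1427 z 57.7 [546.9 -67.6] [47.4 28.2] 23.5
black [362 270] 1282 z 57.9 [526.2   4.4] [56.7 27.3] 49.4
```

View pics/w6.png

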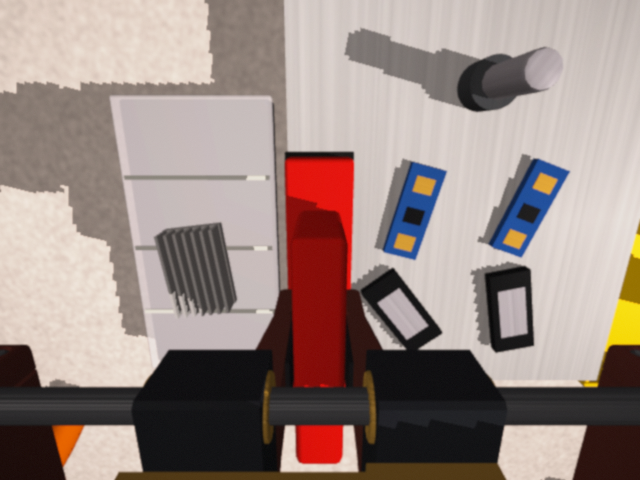

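The scraper (320,300) is aligned with the plate's edge, all four chips lie to the right of it ((415,210), (528,205), (400,308), (510,308)), and the heatsink on the box (195,265) is clear. Lowering.

```bash
python3 -m creep '{"delta_pos":[[0,0,0.008],[0,0,0.01],[0,0,0.01],[0,0,0.007],[0,0,0.004],[0,0,0.002],[0,0,0],[0,0,0]],"twist":[[0,0,0],[0,0,0],[0,0,0],[0,0,0],[0,0,0],[0,0,0],[0,0,0],[0,0,0]]}'; python3 -m creep '{"delta_pos":[[0,0,0.0005],[0,0,0.0005],[0,0,0]],"twist":[[0,0,0],[0,0,0],[0,0,0]]}'
```

```text
t: 19.75
ee_pos: [549.2, 66.4, 84.2]
orientation: [3.126, 0.31, 0.0]
ft_force: [0.2, -0.9, -3.4]
width: 19.7
grasp_force: 30.0
t: 20.0
ee_pos: [549.3, 66.4, 83.5]
orientation: [-3.126, -0.31, -0.001]
ft_force: [0.6, -0.4, -3.0]
width: 19.7
grasp_force: 30.0
```

```bash
python3 -m creep '{"delta_pos":[[0,0,0.0005],[0,0,0.0005],[0,0,0.0005],[0,0,0]],"twist":[[0,0,0],[0,0,0],[0,0,0],[0,0,0]]}'; python3 -m creep '{"delta_pos":[[0,0,0.0005],[0,0,0.0003],[0,0,0]],"twist":[[0,0,0],[0,0,0],[0,0,0]]}'
```

```text
t: 20.33
ee_pos: [549.2, 66.4, 82.0]
orientation: [-3.126, -0.31, -0.0]
ft_force: [-1.2, 0.1, 1.5]
width: 19.9
grasp_force: 30.0
t: 20.58
ee_pos: [549.2, 66.4, 82.0]
orientation: [-3.126, -0.31, -0.001]
ft_force: [-4.5, -0.9, 11.0]
width: 19.9
grasp_force: 30.0
```

```bash
python3 -m creep '{"delta_pos":[[0,0.003,0],[0,0.005,0],[0,0.007,0],[0,0.007,0],[0,0.007,0],[0,0.007,0],[0,0.007,0],[0,0.007,0],[0,0.007,0],[0,0.007,0],[0,0.007,0],[0,0.007,0],[0,0.007,0],[0,0.007,0],[0,0.005,0],[0,0.003,0],[0,0,0]],"twist":[[0,0,0],[0,0,0],[0,0,0],[0,0,0],[0,0,0],[0,0,0],[0,0,0],[0,0,0],[0,0,0],[0,0,0],[0,0,0],[0,0,0],[0,0,0],[0,0,0],[0,0,0],[0,0,0],[0,0,0]]}'; python3 w.py w7
```

```text
t: 22.0
ee_pos: [569.6, -31.3, 82.0]
orientation: [-3.125, -0.308, -0.002]
ft_force: [-0.9, 3.9, 8.7]
width: 19.5
grasp_force: 30.0
[569.6 -31.3  82. ] [-3.125e+00 -3.080e-01 -2.000e-03] [-0.08  0.54  1.84  0.    0.76  1.3 ] [[0.195, -0.936, -0.292, 651.443], [-0.981, -0.187, -0.057, -15.254], [-0.001, 0.298, -0.955, 244.244], [0.0, 0.0, 0.0, 1.0]]
[(-10, 0), (0, 41017), (10, 170), (20, 36), (30, 22481), (40, 791), (50, 63188), (60, 39), (70, 4984), (80, 188), (90, 307), (100, 417), (110, 2100), (120, 10139), (130, 551), (140, 269), (150, 157), (160, 1772), (170, 6956), (180, 7941), (190, 261)]
```

View pics/w7.png

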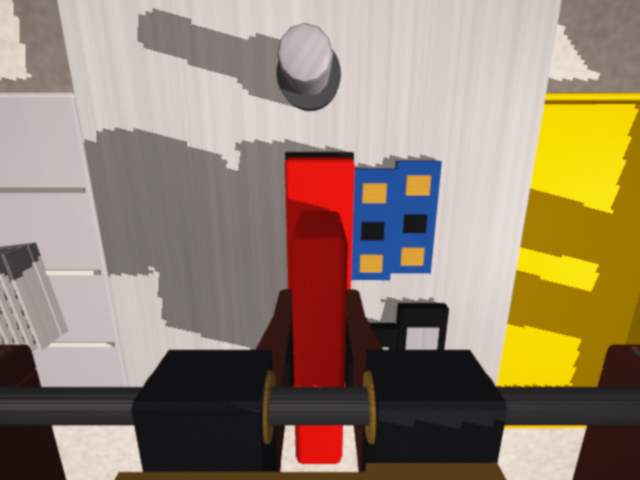

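The chips lie squarely against the scraper's face: blue at (372,225) and (417,218), black at (420,330). All are within the block's width, so I carry on over the edge.

```bash
python3 -m creep '{"delta_pos":[[0,0.003,0],[0,0.005,0],[0,0.007,0],[0,0.007,0],[0,0.007,0],[0,0.007,0],[0,0.007,0],[0,0.007,0],[0,0.007,0],[0,0.007,0],[0,0.007,0],[0,0.007,0],[0,0.007,0],[0,0.007,0],[0,0.007,0],[0,0.006,0],[0,0.003,0],[0,0,0],[0,0,0],[0,0,0]],"twist":[[0,0,0],[0,0,0],[0,0,0],[0,0,0],[0,0,0],[0,0,0],[0,0,0],[0,0,0],[0,0,0],[0,0,0],[0,0,0],[0,0,0],[0,0,0],[0,0,0],[0,0,0],[0,0,0],[0,0,0],[0,0,0],[0,0,0],[0,0,0]]}'; python3 w.py w8; python3 m2.py w8 | grep -E 'chip|black'
```

```text
t: 23.72
ee_pos: [590.6, -137.2, 82.0]
orientation: [-3.126, -0.309, -0.002]
ft_force: [-0.3, 3.0, 8.0]
width: 19.9
grasp_force: 30.0
[ 590.6 -137.2   82. ] [-3.126e+00 -3.090e-01 -2.000e-03] [-0.25  0.58  1.75  0.    0.81  1.12] [[0.196, -0.936, -0.292, 672.518], [-0.981, -0.187, -0.058, -121.032], [-0.0, 0.298, -0.955, 244.218], [0.0, 0.0, 0.0, 1.0]]
[(-10, 0), (0, 60804), (10, 3932), (20, 1882), (30, 5514), (40, 788), (50, 50430), (60, 405), (70, 5398), (80, 526), (90, 705), (100, 905), (110, 516), (120, 10114), (130, 539), (140, 269), (150, 159), (160, 1755), (170, 7064), (180, 7999), (190, 269)]
black [86 51] 257 z 57.8 [682.6 -16.4] [11.3  2.1] 35.7
black [84 93] 239 z 57.4 [665.4 -15.6] [12.7  2.3] -42.7
black [286 153] 311 z 58.1 [ 662.3 -123.4] [33.   2.2] -79.7
```

View pics/w8.png

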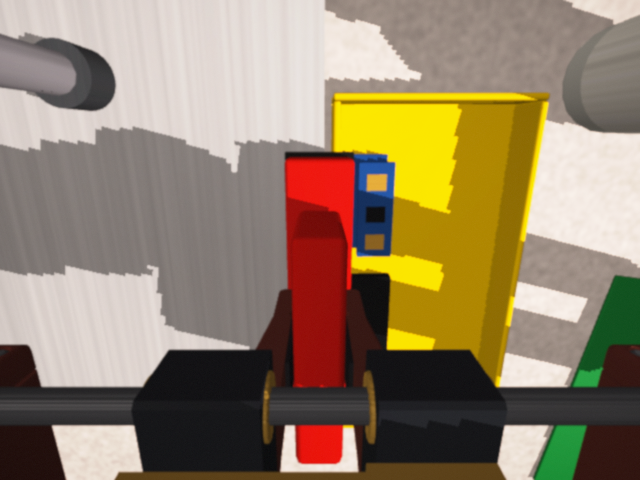

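The scraper is over the tray edge, with a blue chip (375,205) and a black one (370,320) now in the tray. I lift off and look at the tray.

```bash
python3 -m creep '{"delta_pos":[[0,0,-0.003],[0,0,-0.008],[0,0,-0.015],[0,0,-0.02],[0,0,-0.022],[0,0,-0.02],[-0.006,0.012,-0.012],[-0.012,0.026,0],[-0.014,0.03,0],[-0.014,0.03,0],[-0.014,0.03,0],[-0.012,0.027,0],[-0.008,0.018,0],[-0.003,0.007,0],[0,0,0],[0,0,0]],"twist":[[0,0,0],[0,0,0],[0,0,0],[0,0,0],[0,0,0],[0,0,0],[0,0,0],[0,0,0],[0,0,0],[0,0,0],[0,0,0],[0,0,0],[0,0,0],[0,0,0],[0,0,0],[0,0,0]]}'; python3 w.py w9; python3 m2.py w9 | grep -E 'pad'; python3 - <<'E'
from h import *
z=np.load('w9.npz');P=pts(z['d'],z['K'],z['E']);H=cv2.cvtColor(z['im'],cv2.COLOR_RGB2HSV);zz=P[...,2]
r=P[...,:2]-[595.7,-21.7];c,s=np.cos(np.radians(11.4)),np.sin(np.radians(11.4));X=r[...,0]*c+r[...,1]*s;Y=-r[...,0]*s+r[...,1]*c
ok=z['d']>0
for n,m in(('blue',(H[...,0]>100)&(H[...,0]<130)&(H[...,1]>100)&(H[...,2]>50)),('black',(H[...,2]<45))):
    m=(m&ok&(abs(X)<150)&(Y>-240)&(Y<120)&(zz>2)).astype(np.uint8)
    k,l,st,_=cv2.connectedComponentsWithStats(m)
    for i in range(1,k):
        if st[i][4]>80: b=l==i;print(n,st[i],[np.percentile(a[b],[3,50,97]).round(0).tolist() for a in(X,Y,zz)])
E
```

```text
t: 25.1
ee_pos: [543.5, -330.3, 180.5]
orientation: [-3.126, -0.309, 0.001]
ft_force: [-0.7, -0.3, -3.0]
width: 20.2
grasp_force: 30.0
[ 543.5 -330.3  180.5] [-3.126e+00 -3.090e-01  1.000e-03] [-0.56  0.49  1.63  0.    1.02  0.81] [[0.196, -0.935, -0.294, 625.669], [-0.981, -0.187, -0.058, -314.172], [-0.001, 0.3, -0.954, 342.611], [0.0, 0.0, 0.0, 1.0]]
[(-10, 0), (0, 98275), (10, 4209), (20, 2096), (30, 5233), (40, 1363), (50, 10841), (60, 1), (70, 0), (80, 0), (90, 0), (100, 0), (110, 0), (120, 0), (130, 0), (140, 0), (150, 72), (160, 15), (170, 4543), (180, 199), (190, 267)]
pad [352 148] 13191 z 2.9 [ 533.1 -395.6] [176.9  87.8] 3.5
blue [  68    0   30  106 1080] [[-4.0, 30.0, 61.0], [-116.0, -115.0, -114.0], [27.0, 34.0, 40.0]]
blue [ 122   40   39   83 1673] [[-19.0, 14.0, 41.0], [-159.0, -148.0, -137.0], [10.0, 16.0, 17.0]]
blue [110 232  11  15 127] [[-123.0, -117.0, -110.0], [-115.0, -115.0, -114.0], [26.0, 34.0, 40.0]]
black [134  81  16  13 183] [[2.0, 7.0, 11.0], [-153.0, -148.0, -143.0], [15.0, 17.0, 18.0]]
black [  87   98   90  135 4296] [[-107.0, -66.0, -17.0], [-160.0, -136.0, -114.0], [10.0, 17.0, 40.0]]
black [   0  346   84   50 1871] [[-88.0, -83.0, -78.0], [-238.0, -220.0, -218.0], [262.0, 268.0, 276.0]]
black [  0 397  78   3 154] [[-84.0, -83.0, -82.0], [-239.0, -232.0, -223.0], [275.0, 276.0, 277.0]]
black [   0  417   77   63 3594] [[-118.0, -104.0, -87.0], [-235.0, -220.0, -219.0], [262.0, 271.0, 279.0]]
```

View pics/w9.png

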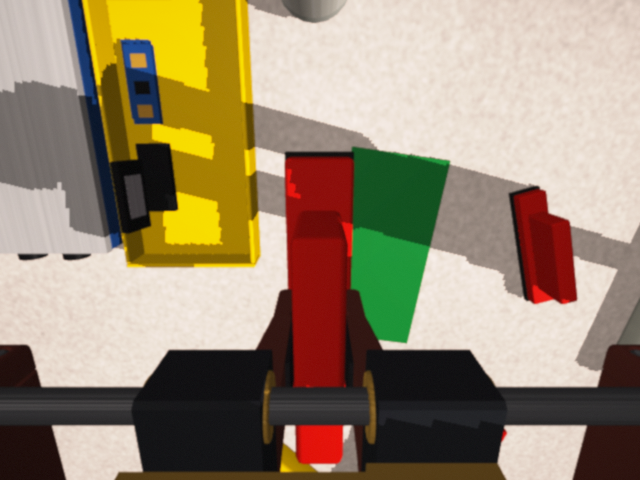

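```bash
python3 -m creep '{"delta_pos":[[-0.004,0.008,0],[-0.008,0.017,0],[-0.009,0.02,0],[-0.0055,0.012,0],[-0.002,0.0043,0],[0,0,0],[0,0,0.01],[0,0,0.02],[0,0,0.025],[0,0,0.025],[0,0,0.02],[0,0,0.015],[0,0,0.01],[0,0,0.007],[0,0,0.004],[0,0,0],[0,0,0]],"twist":[[0,0,0],[0,0,0],[0,0,0],[0,0,0],[0,0,3.95],[0,0,3.95],[0,0,0],[0,0,0],[0,0,0],[0,0,0],[0,0,0],[0,0,0],[0,0,0],[0,0,0],[0,0,0],[0,0,0],[0,0,0]]}'; python3 - <<'E'
from h import *
z=np.load('w9.npz');P=pts(z['d'],z['K'],z['E'])
for u,v in((130,195),(120,175),(118,200),(140,220),(155,160),(165,200),(140,60),(150,110),(135,165)): print((u,v),z['d'][v,u],P[v,u].round(0),z['im'][v,u])
E
```

```text
t: 26.57
ee_pos: [528.6, -396.4, 45.6]
orientation: [3.139, 0.095, 0.001]
ft_force: [-0.1, -0.0, -2.6]
width: 19.9
grasp_force: 30.0
(130, 195) 310.9641 [ 545. -168.   33.] [66 61 61]
(120, 175) 301.23563 [ 561. -161.   38.] [12 11 10]
(118, 200) 306.03864 [ 540. -161.   39.] [16 14 14]
(140, 220) 325.4388 [ 522. -174.   25.] [7 8 6]
(155, 160) 321.8918 [ 575. -178.   13.] [16 14 14]
(165, 200) 334.24155 [ 541. -189.   11.] [15 15 15]
(140, 60) 293.6732 [ 651. -163.   18.] [215 157  54]
(150, 110) 305.5722 [ 615. -173.   17.] [126  89  31]
(135, 165) 314.42767 [ 569. -165.   22.] [11 11 11]
```

```bash
python3 -m creep '{"delta_pos":[[-0.001,0,0.003],[0,0,0.003],[0,0,0.002],[0,0,0.001],[0,0,0.0005],[0,0,0]],"twist":[[0,0,0],[0,0,0],[0,0,0],[0,0,0],[0,0,0],[0,0,0]]}'; python3 - <<'E'
from h import *
z=np.load('w9.npz');P=pts(z['d'],z['K'],z['E']);r=P[...,:2]-[595.7,-21.7];c,s=np.cos(np.radians(11.4)),np.sin(np.radians(11.4));X=r[...,0]*c+r[...,1]*s;Y=-r[...,0]*s+r[...,1]*c
for v in (175,195,215):
    print(v,[(u,round(float(X[v,u])),round(float(Y[v,u])),round(float(P[v,u,2]))) for u in range(100,185,5)])
E
```

```text
t: 27.07
ee_pos: [527.1, -396.1, 35.3]
orientation: [-3.14, -0.094, 0.0]
ft_force: [0.4, -0.0, -3.6]
width: 19.8
grasp_force: 30.0
175 [(100, -61, -115, 40), (105, -62, -115, 33), (110, -63, -114, 24), (115, -61, -126, 39), (120, -62, -130, 38), (125, -62, -131, 33), (130, -63, -133, 28), (135, -63, -136, 25), (140, -64, -136, 17), (145, -64, -138, 12), (150, -65, -142, 11), (155, -65, -146, 10), (160, -64, -152, 12), (165, -65, -156, 11), (170, -65, -160, 11), (175, -65, -162, 4), (180, -65, -166, 4)]
195 [(100, -77, -115, 45), (105, -78, -114, 37), (110, -79, -114, 30), (115, -78, -123, 38), (120, -78, -128, 39), (125, -78, -131, 38), (130, -79, -133, 33), (135, -80, -135, 28), (140, -81, -136, 22), (145, -81, -138, 16), (150, -82, -141, 13), (155, -82, -145, 12), (160, -82, -149, 12), (165, -82, -153, 11), (170, -83, -158, 10), (175, -83, -161, 8), (180, -84, -164, 4)]
215 [(100, -92, -114, 49), (105, -94, -114, 42), (110, -95, -115, 36), (115, -97, -115, 29), (120, -95, -125, 39), (125, -94, -130, 40), (130, -95, -132, 35), (135, -97, -133, 30), (140, -98, -135, 25), (145, -99, -136, 18), (150, -102, -134, 4), (155, -102, -138, 3), (160, -102, -144, 5), (165, -102, -148, 4), (170, -102, -153, 4), (175, -102, -157, 4), (180, -103, -161, 3)]
```

```bash
python3 -m creep '{"delta_pos":[[0,0,0.0005],[0,0,0.0005],[0,0,0]],"twist":[[0,0,0],[0,0,0],[0,0,0]]}'
```

```text
t: 27.32
ee_pos: [527.2, -396.2, 35.0]
orientation: [3.14, 0.094, 0.0]
ft_force: [-1.3, 1.3, 4.1]
width: 19.8
grasp_force: 30.0
```

Contact. I release, rise, and check everything.

```bash
python3 -m creep '{"delta_pos":[[0,0,0],[0,0,0],[0,0,0],[0,0,0],[0,0,0],[0,0,0],[0,0,0],[0,0,-0.005],[0,0,-0.015],[0,0,-0.03],[0,0,-0.04],[0,0,-0.04],[0,0,-0.04],[0,0,-0.025],[0,0,0],[0,0,0],[0,0,0]],"twist":[[0,0,0],[0,0,0],[0,0,0],[0,0,0],[0,0,0],[0,0,0],[0,0,0],[0,0,0],[0,0,0],[0,0,0],[0,0,0],[0,0,0],[0,0,0],[0,0,0],[0,0,0],[0,0,0],[0,0,0]]}' 1; python3 w.py w10; python3 m2.py w10 | grep -E 'pad|red|rib'; python3 - <<'E'
from h import *
im,d,K,E=grab('top')
a=cv2.resize(im[120:280,120:520],None,fx=2,fy=2,interpolation=cv2.INTER_CUBIC)
b=cv2.resize(np.load('w10.npz')['im'][0:280,0:400],(400,280))
o=np.zeros((600,800,3),np.uint8);o[:320]=a;o[320:,:400]=b
cv2.imwrite('pics/fin.png',o[...,::-1])
E
```

```text
t: 28.73
ee_pos: [526.7, -395.8, 229.6]
orientation: [-3.14, -0.094, 0.0]
ft_force: [-0.3, 1.6, 0.2]
width: 88.0
grasp_force: 0.0
[ 526.7 -395.8  229.6] [-3.14  -0.094  0.   ] [-0.66  0.47  1.54 -0.    1.13  0.85] [[0.06, -0.952, -0.299, 610.232], [-0.998, -0.057, -0.018, -390.789], [-0.0, 0.3, -0.954, 391.644], [0.0, 0.0, 0.0, 1.0]]
[(-10, 0), (0, 93901), (10, 4615), (20, 3260), (30, 11664), (40, 1157), (50, 4382), (60, 133), (70, 272), (80, 121), (90, 185), (100, 0), (110, 0), (120, 0), (130, 0), (140, 0), (150, 0), (160, 0), (170, 0), (180, 0), (190, 0)]
pad [276 121] 9632 z 2.9 [ 527.5 -396. ] [187.   87.8] 3.4
red [427 135] 3397 z 37.8 [ 563.6 -533.5] [109.4  23.5] 27.8
red [304 144] 4406 z 75.6 [ 526.3 -397.1] [146.7  31.3] 3.5
red [183 292] 625 z 253.8 [ 536.1 -347. ] [6.5 4.2] 63.8
red [418 292] 655 z 253.7 [ 542.1 -443.6] [7.4 3.9] -63.4
rib [309 174] 2450 z 76.8 [ 527.3 -396.5] [98.8 19. ] 3.0
rib [183 292] 625 z 253.8 [ 536.1 -347. ] [6.5 4.2] 63.8
rib [418 292] 655 z 253.7 [ 542.1 -443.6] [7.4 3.9] -63.4
```

View pics/fin.png

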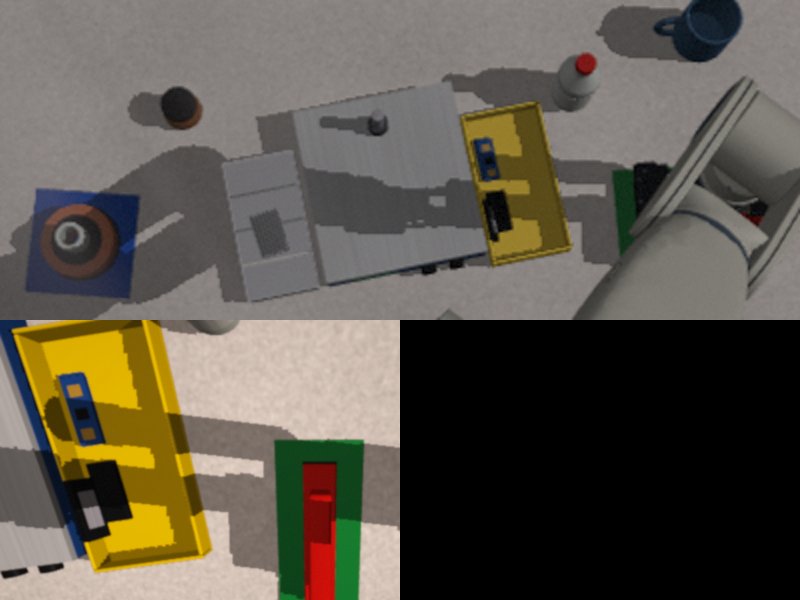

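The plate is bare. The tray holds both black chips (495,212) and the blue stack (485,160); its top stands at z=16, which is two 6 mm off-cuts on the 4 mm floor. The coil is central on the mat (75,240) and the scraper is within about 1 mm of the pad's centre. Handing in.

```bash
python3 -c "
from workcell import close_job
print(close_job())"
```

```text
the job is handed in; nothing more can be done
None
```

The job is handed in at about 29 s: the coil lies flat in the middle of the mat, all four chips are in the tray (one black chip leans on its edge there, and the second blue one is hidden under the first, inferred from the stack's height), and the scraper stands in the middle of its pad.

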